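# Slide the tiered dish set onto its mat and snap its knob home

### The job

Slide the three-tier white dish set along the slate, without lifting it off, until its foot stands wholly on the round cork mat. Then take the stainless knob from the birch coaster and press it straight down onto the stud at the top of the dish set until it clicks and sits fully home, and keep pressing after the click. Finish like that, the fingers still on the knob and pushing it firmly down, but not so hard as to crack the ceramic; leave the coaster and the other ornaments where they are.

Things in the scene. Friction and masses are not known exactly. Their poses are not given: they have to be found in the camera images.
- dish_set: Three round white ceramic dishes of graded size on one centre post; they move as one piece, 0.85 kg, loose on the slate. Rim diameters 152, 144, 136 mm with the rims 26, 52, 78 mm above the slate; foot 126 mm across. In the middle of the top dish a ceramic boss, 38 mm across, rises to 84 mm and carries the bare stud. Origin: centre of the underside; z up along the post; yaw does not matter.
- stud_seat (a point): Point on the stud's axis at the top of the boss, 84 mm above the dish set's underside, where the knob's underside rests when fully home. Axes as the dish set's.
- stud_tip (a point): Tip of the bare stainless stud, 108 mm above the dish set's underside (24 mm above the boss). The stud is 16 mm across; its last 7 mm taper to 9 mm. Four spring balls stand 2.5 mm out of its side 11 mm above the boss.
- knob: Plain round stainless knob, 34 mm across, 44 mm tall, straight sides, flat top with a bevelled edge, 70 g, loose. It stands upright near the middle of the coaster, open end down, underside 8 mm above the slate. Origin: centre of the underside, z up. Its blind bore is 23 mm wide and 26.5 mm deep with a retaining ring, 17.8 mm inside, 6.2 mm above the underside, that snaps over the stud's balls.
- knob_top (a point): Centre of the knob's top, 44 mm above its underside. Pressed down centred on the stud, the knob goes freely to 10 mm above home, then needs about 10 N (up to some 35 N if 3 mm off centre), then the force drops, it snaps down over the last 5 mm and stops hard on the boss.
- mat: Round cork mat, 178 mm across and 1 mm thin, lying flat on the slate and fixed; things slide onto it without any step and stand at the height of the slate. Origin: its centre, on the slate.
- coaster: Round birch coaster, 100 mm across and 8 mm thick, 70 g, loose on the slate, carrying the knob near its middle. Origin: centre of the underside.
- table: The slate ledge that everything stands on, its top at height 0, fixed. With nothing pressed on it, the dish set and knob rest on it with 8 to 10 N. Origin: middle of its top.
- jar: Ornament to leave alone: smoked glass jar with a hinged stainless lid, shut; 90 mm across (its hinge and catch stand out to 110 mm), 103 mm tall. Origin: centre of the underside.
- planter: Ornament to leave alone: terracotta mini planter on a saucer with a small succulent; 94 mm across, 110 mm tall. Origin: centre of the underside.
- tealight: Ornament to leave alone: brass tea-light cup, 60 mm across, 30 mm tall. Origin: centre of the underside.
- matchbox: Ornament to leave alone: card matchbox lying flat, 36 x 54 x 15 mm. Origin: centre of the underside.
- pinch_bowl: Ornament to leave alone: small white ceramic bowl, 84 mm across, 34 mm tall. Origin: centre of the underside.
- bell: Ornament to leave alone: brass hand bell with a dark wooden handle, standing, 48 mm across, 73 mm tall. Origin: centre of the underside.
Not all that is in view belongs to the job. Leave any pink look-alike of the dish_set alone. Of the things shaped like the knob, the stainless one is meant.

How it is judged:
By the outcome, as a careful person would: the job done as asked, in the order asked, and still so for the second after the job is handed in, while the arm keeps its last pose, push and grip.
It also fails if it takes over 64 s, if anything falls off the work surface, if the arm or the gripper's body presses on something with over 40 N, if the wrist force passes 120 N, or if a joint passes its speed limit or range.

### The arm

A 6-joint arm with a two-finger parallel gripper is mounted at the origin on the work surface. World frame = base frame: x ahead of the robot, y to its left, z up, the work surface at z = 0. Lengths are in m, angles in rad, forces in N, time in s.
With the tool pointing down it reaches from about 0.275 to 0.75 m from the base axis. Payload 10.2 kg.
Tool frame: the origin (TCP) lies midway between the tips of the shut fingers; the grasp point (between the pads) lies 19 mm behind it (env.hold_point_z is the distance from the TCP to the grasp point, in m); z points along the fingers, y is the line along which they close (so a half turn about z gives the same grasp; the last joint's range is limited). The gripper opens to 85 mm and grips with 20 to 120 N. Pads are 22 mm wide; open, the fingers measure 114 mm over their backs; the gripper's body (76 mm by 85 mm) begins 54 mm behind the grasp point. The pads swing forward as they close: fully open they stand 13 mm farther back than shut.
Start: joints at [1.055, 0.313, 1.498, -0, 1.331, -0.223], TCP at [0.152, 0.503, 0.231] pointing down, gripper open.
Joint ranges: [-2.94, 2.94], [-0.97, 2.17], [0.19, 2.56], [-1.23, 4.37], [0.02, 3.11], [-2.88, 2.88]. Speed limits (rad/s): [2.39, 2.39, 3.01, 3.14, 3.14, 3.14].

### API

Orientations are given as a unit quaternion [x, y, z, w].
In Python, from bench import env, kinematics, monitor, eyes, job gives the robot as it stands. The module is installed in compiled form; this text tells all that it offers. Calls block until the motion is done:
- env.reach(position, orientation): joint-space move of the TCP to a pose.
- env.movel(position, velocity=0.15, frame=None, guard=None): straight line of the TCP; frame=None keeps the orientation; velocity is the mean speed in m/s. With guard (N) it stops when the force on the tool has changed by that much, and returns True; else False.
- env.set_joints(angles): joint-space move.
- env.release() and env.close_gripper(effort=None): open the fingers fully, or close them until they stop; effort is the grip in N (None keeps the last).
- env.hold(seconds).
- kinematics.ik(position, orientation): joint angles nearest the present ones, or None.
- monitor.sense(): the state.
- eyes.grab_frame(name): name is "scene" or "top" or "wrist"; returns a dict with "frame" (480x640x3 uint8, red, green, blue), "mtx" (3x3 intrinsics, pixels), "k1" (the pictures are not rectified: a ray, as slopes to the right and down, at radius r is drawn at 1 + k1 r^2 times it, then the intrinsics apply), "view" (4x4, takes a point from world to camera coordinates). Camera axes: x right, y down, z forward; pixel columns grow to the right and rows downward; lengths in m; the calibration is good to about 2 mm. A picture is of the moment at which its call begins. There is no depth.
A pose or a line that the arm cannot do raises env.MotionError and nothing moves.
- job.hand_in(): hands the job in; it is judged then, once.
The state is a dict: "clock": time; "joints": joint angles; "qvel": joint speeds; "joint_efforts": joint torques, N m; "position": TCP position; "ee_rot": TCP orientation; "contact_force": force on the tool from outside, world axes, zero at the start; "ft_torque": the same for the moment, N m; "finger_gap": opening from 0.0 (shut) to 1.0 (fully open); "gripper_force": force on a finger pad.
Only numpy, scipy, OpenCV 4.12 (cv2) and the standard library are available. Lean on these libraries where they do the work, as an engineer would, in place of code of your own. Each camera call takes 0.05 s, during which the arm holds its last target. There are 200 camera calls.

## Working session

There is one attempt and no reset: what is moved stays moved. The work goes in short steps, each a Python script; the robot and the scene stay as the last script left them, time stands still between calls to the robot, and variables do not carry over. Pictures are saved under pics/ and viewed, at most 10 in all, crops included, and the job is handed in when it is done.

```bash
mkdir -p pics; cat > h.py <<'E'
import numpy as np, cv2
from bench import env, kinematics, monitor, eyes, job
def grab(cam,name=None):
    f=eyes.grab_frame(cam)
    if name: cv2.imwrite(f'pics/{name}.png',f['frame'][:,:,::-1])
    return f
def ray(f,uv):
    K=np.array(f['mtx']);V=np.array(f['view'])
    d=cv2.undistortPoints(np.array([[uv]],float),K,np.array([f['k1'],0,0,0.]))[0,0]
    R=V[:3,:3];c=-R.T@V[:3,3]
    return c,R.T@np.array([d[0],d[1],1.])
def onplane(f,uv,z):
    c,d=ray(f,uv); return c+d*(z-c[2])/d[2]
def proj(f,p):
    V=np.array(f['view']);K=np.array(f['mtx'])
    q=V[:3,:3]@np.array(p)+V[:3,3]; a=q[:2]/q[2]; a=a*(1+f['k1']*(a@a))
    return K[:2,:2]@a+K[:2,2]
E
python3 - <<'E'
from h import *
np.set_printoptions(precision=4,suppress=True)
for c in('scene','top'):
    f=grab(c,c+'0'); V=np.array(f['view']);print(c,-V[:3,:3].T@V[:3,3],V[2,:3],f['k1'],f['mtx'])
print(monitor.sense())
E
```

```text
scene [ 1.1706 -0.8286  0.7657] [-0.5355  0.6257 -0.5673] -0.023184295991376946 [[587.2663   0.     317.02  ]
 [  0.     587.2663 243.7596]
 [  0.       0.       1.    ]]
top [ 0.4996 -0.1095  1.058 ] [ 0.0771  0.0083 -0.997 ] -0.11151872234704947 [[513.5172   0.     319.8276]
 [  0.     513.5172 238.4375]
 [  0.       0.       1.    ]]
{'clock': 0.1, 'joints': array([ 1.0546,  0.3134,  1.4983, -0.    ,  1.331 , -0.2234]), 'qvel': array([ 0.0007, -0.0028, -0.0008, -0.0005,  0.0002, -0.0003]), 'joint_efforts': array([  0.0043, -41.2903, -26.014 ,  -0.0001,   0.0031,   0.    ]), 'position': array([0.1514, 0.5025, 0.2308]), 'ee_rot': array([ 0.1459,  0.9893, -0.0005, -0.0002]), 'contact_force': array([-0.0311,  0.3784,  0.5292]), 'ft_torque': array([ 0.0106, -0.0269, -0.0134]), 'gripper_force': 0.0, 'finger_gap': 0.9982310517699731}
```

View pics/top0.png

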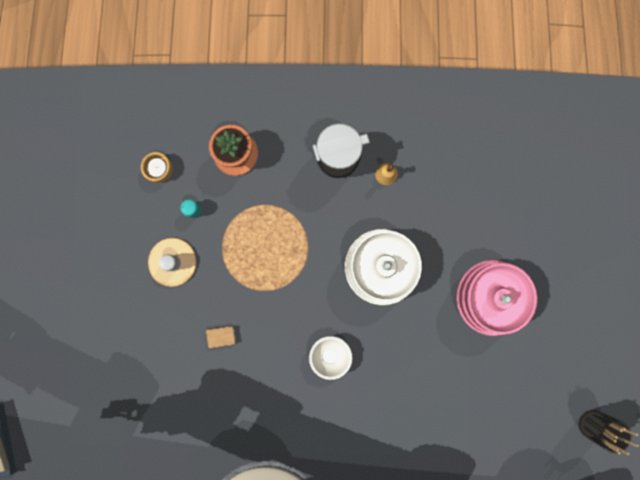

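View pics/scene0.png

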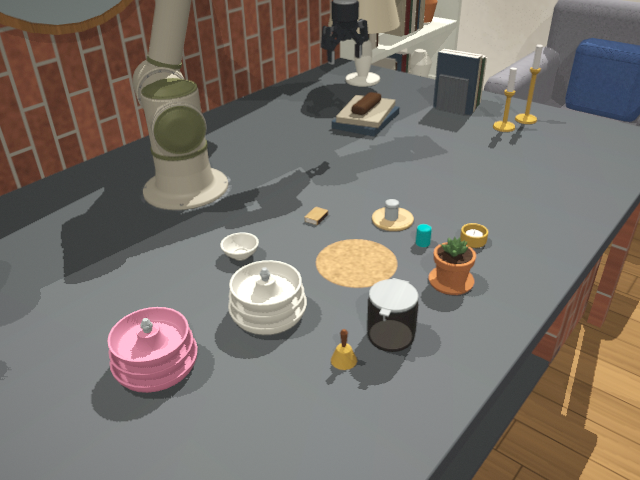

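The top view shows the mat at (265,248), the dish set at about (384,266) with its stud at (388,265), the coaster and knob at (172,262)/(168,262), the teal decoy at (189,208) and the pink set at (500,298). The scene view agrees: the stud is at (265,272) and the knob at (392,209).

```bash
python3 - <<'E'
from h import *
np.set_printoptions(precision=4,suppress=True)
t=grab('top'); s=grab('scene')
hsv=cv2.cvtColor(t['frame'],cv2.COLOR_RGB2HSV)
def fit(mask,roi,z,name):
    x0,y0,x1,y1=roi; m=np.zeros_like(mask); m[y0:y1,x0:x1]=mask[y0:y1,x0:x1]
    c=max(cv2.findContours(m,cv2.RETR_EXTERNAL,cv2.CHAIN_APPROX_NONE)[0],key=cv2.contourArea)
    c=cv2.convexHull(c)[:,0].astype(float)
    P=np.array([onplane(t,p,z)[:2] for p in c])
    (cx,cy),r=cv2.minEnclosingCircle((P*1000).astype(np.float32))
    A=np.c_[2*P,np.ones(len(P))];q=np.linalg.lstsq(A,(P**2).sum(1),rcond=None)[0]
    print(name,'enc',cx,cy,2*r,'lsq',q[:2]*1000,2000*np.sqrt(q[2]+q[:2]@q[:2]))
fit(cv2.inRange(hsv,(5,60,80),(25,255,255)),(215,198,315,298),0.001,'mat')
fit(cv2.inRange(hsv,(5,40,80),(28,255,255)),(140,230,205,295),0.008,'coaster')
fit(cv2.inRange(hsv,(0,0,150),(180,60,255)),(335,220,430,310),0.078,'dish')
def tri(a,b):
    c1,d1=ray(t,a);c2,d2=ray(s,b)
    k=np.linalg.lstsq(np.c_[d1,-d2],c2-c1,rcond=None)[0]
    p,q=c1+k[0]*d1,c2+k[1]*d2; return (p+q)/2,np.linalg.norm(p-q)
print('stud',tri((388,265),(265,271)),onplane(t,(388,265),.108),onplane(s,(265,270),.108))
print('knob',tri((168,262),(392,204)),onplane(t,(168,262),.052),onplane(s,(392,204),.052))
a=cv2.resize(t['frame'][215:315,335:435],None,fx=4,fy=4,interpolation=2)
b=cv2.resize(s['frame'][240:340,215:315],None,fx=4,fy=4,interpolation=2)
cv2.imwrite('pics/c1.png',np.hstack([a,b])[:,:,::-1])
E
```

```text
mat enc 561.3107299804688 13.357950210571289 180.02503967285156 lsq [561.3617  13.4069] 179.2188478753906
coaster enc 527.1954345703125 204.77706909179688 104.93427276611328 lsq [527.2418 204.9855] 103.67379060229213
dish enc 523.6407470703125 -222.63658142089844 147.98114013671875 lsq [ 523.9764 -222.1615] 146.20061264529295
stud (array([ 0.5265, -0.2285,  0.1046]), np.float64(0.0014685577649465955)) [ 0.5259 -0.2286  0.108 ] [ 0.5282 -0.2289  0.108 ]
knob (array([0.5262, 0.201 , 0.0472]), np.float64(0.0017896106201297393)) [0.5254 0.199  0.052 ] [0.531 0.195 0.052]
```

View pics/c1.png

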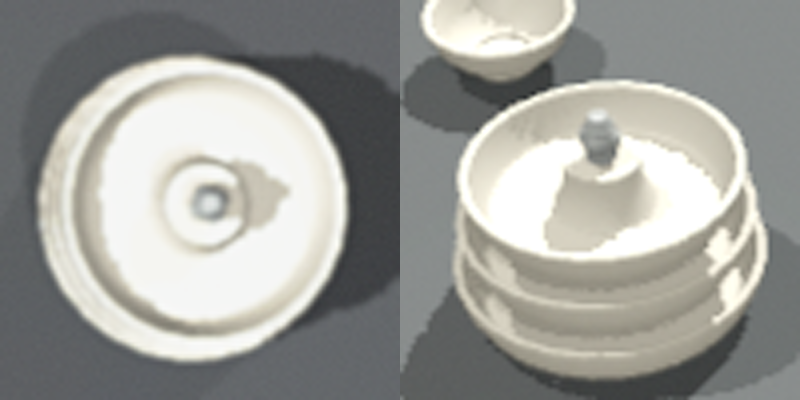

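The crop shows a slightly tapered boss with room around it for the fingers, so I'll grip the boss to slide the set. First I'll get a closer look from above it.

```bash
python3 - <<'E'
from h import *
np.set_printoptions(precision=4,suppress=True)
Q=[0,1,0,0]
for p in([.526,-.228,.22],[.526,-.228,.07],[.561,.013,.07],[.527,.2,.02],[.561,.013,.15]):
    print(kinematics.ik(p,Q))
env.reach([.526,-.228,.22],Q)
f=grab('wrist','w1'); V=np.array(f['view']);print(-V[:3,:3].T@V[:3,3],V[2,:3])
print(proj(f,[.526,-.228,.108]),proj(f,[.526,-.228,.084]))
s=monitor.sense();print(s['clock'],s['position'],s['ee_rot'],s['contact_force'])
E
```

```text
[-0.6133  0.4279  1.3643 -0.      1.3494 -2.1841]
[-0.6133  0.5872  1.5348 -0.      1.0196 -2.1841]
[-0.1856  0.5647  1.5742 -0.      1.0027 -1.7564]
[ 0.1549  0.6445  1.5945 -0.      0.9027 -1.4159]
[-0.1856  0.4648  1.4992 -0.      1.1776 -1.7564]
[ 0.4534 -0.2278  0.3629] [ 0.2852 -0.0002 -0.9585]
[313.6581 242.97  ] [313.6944 234.3768]
3.1333 [ 0.5262 -0.2274  0.2201] [-0.0005  1.     -0.      0.    ] [0.0994 0.0437 0.0682]
```

View pics/w1.png

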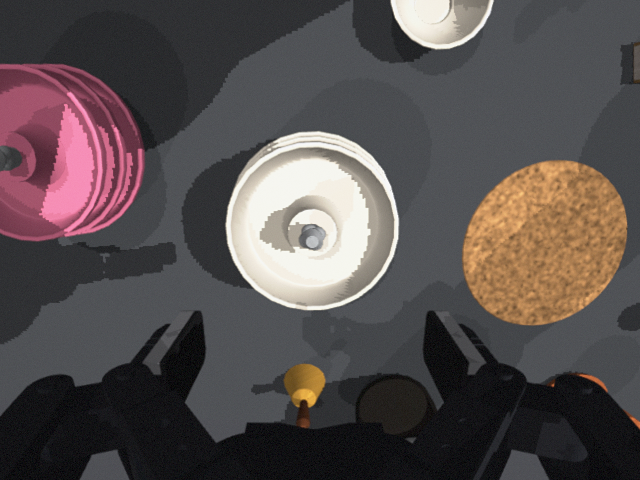

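The stud tip is at about (313,242), and I predicted (313.7,243). The position is confirmed, so I'm descending and gripping the boss.

```bash
python3 - <<'E'
from h import *
np.set_printoptions(precision=4,suppress=True)
def S():
    s=monitor.sense();print(round(s['clock'],2),s['position'],s['contact_force'],s['ft_torque'],s['finger_gap'],s['gripper_force'])
env.movel([.526,-.228,.1],0.1,guard=8)
print(env.movel([.526,-.228,.068],0.04,guard=6)); S()
env.close_gripper(25); S()
grab('scene','s2'); 
im=cv2.imread('pics/s2.png')[200:360,180:380]; cv2.imwrite('pics/s2c.png',cv2.resize(im,None,fx=3,fy=3))
E
```

```text
False
5.43 [ 0.5261 -0.2281  0.0682] [ 0.6635 -0.2815 -0.2743] [-0.0036  0.0654 -0.0033] 0.9991987930356411 0.0
5.93 [ 0.5261 -0.2284  0.0684] [-1.7932 -1.7304  3.1687] [-0.4332  0.2407  0.0017] 0.42849295908301693 25.43180912733078
```

View pics/s2c.png

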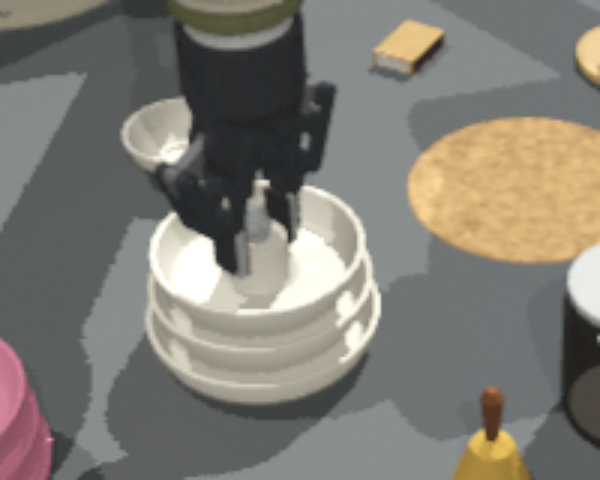

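The fingers hold the boss (gap of about 36 mm) and the dish is flat. Next I'll slide it.

```bash
python3 - <<'E'
from h import *
np.set_printoptions(precision=4,suppress=True)
def S():
    s=monitor.sense();print(round(s['clock'],2),s['position'],s['contact_force'],s['finger_gap'],s['gripper_force'])
a=np.array([.526,-.228,.0682]);b=np.array([.5613,.0134,.0682])
for k in(.1,.5,1): env.movel(list(a+k*(b-a)),0.07); S()
env.hold(.2);S()
env.release();S()
env.movel([.5613,.0134,.15],0.15)
env.reach([.527,.2,.2],[0,1,0,0]);S()
f=grab('wrist','w3');t=grab('top','t3')
print(proj(f,[.527,.2,.052]),proj(t,[.527,.2,.052]),proj(t,[.5613,.0134,.108]))
E
```

```text
6.48 [ 0.5299 -0.2034  0.0684] [0.9186 4.0474 5.1038] 0.4318734807092352 25.6593319773674
8.03 [ 0.5437 -0.1085  0.0684] [ 0.2328 -5.0558  4.7305] 0.43413772178241405 25.576262176036835
9.92 [0.5614 0.012  0.0684] [-1.1792 -7.4379  5.7213] 0.43034904410607155 25.66339462995529
10.12 [0.5614 0.012  0.0684] [-1.4368 -6.9538  5.1332] 0.4300998711504642 25.662331581115723
10.65 [0.5612 0.0135 0.0681] [0.0619 0.567  0.4203] 1.001039800209112 0.0
12.14 [0.5271 0.199  0.1991] [ 1.2527  0.208  -0.1822] 0.9968261831173804 0.0
[315.8954 231.3003] [167.521  261.1791] [257.8642 243.6794]
```

View pics/w3.png

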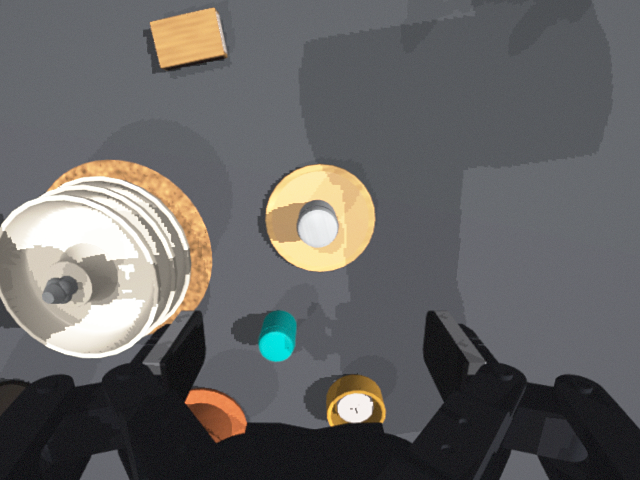

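View pics/t3.png

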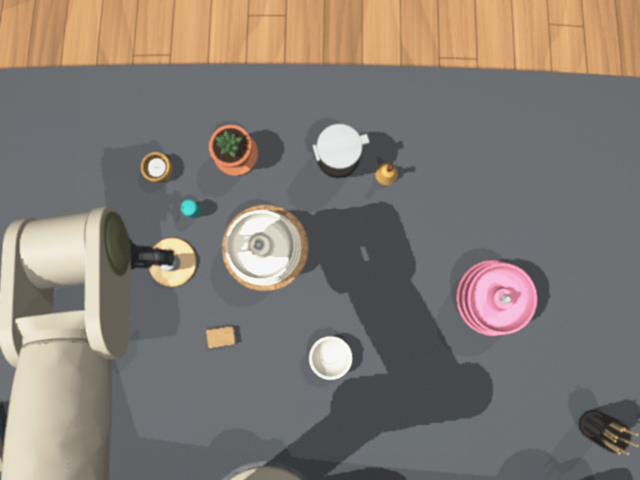

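The dish set stands on the mat, with an even rim of cork showing around it at (263,247) in the top view. In the wrist view the knob's top is at about (318,228), the teal decoy at (277,340) and the stud tip at (52,293). I'll measure the knob precisely, then take it.

```bash
python3 - <<'E'
from h import *
np.set_printoptions(precision=4,suppress=True)
def S():
    s=monitor.sense();print(round(s['clock'],2),s['position'],s['contact_force'],s['finger_gap'],s['gripper_force'])
def knob(f):
    hsv=cv2.cvtColor(f['frame'],cv2.COLOR_RGB2HSV)
    m=cv2.inRange(hsv,(0,0,150),(180,30,255)); r=np.zeros_like(m);r[185:260,285:350]=m[185:260,285:350]
    c=max(cv2.findContours(r,cv2.RETR_EXTERNAL,cv2.CHAIN_APPROX_NONE)[0],key=cv2.contourArea)
    P=np.array([onplane(f,p,.052)[:2] for p in cv2.convexHull(c)[:,0].astype(float)])*1000
    return c[:,0].min(0),c[:,0].max(0),cv2.minEnclosingCircle(P.astype(np.float32))
f=grab('wrist'); b=knob(f); print(b)
(kx,ky),r=b[2]; d=2*r
if 26<d<40 and abs(kx-527)<8 and abs(ky-200)<8:
    p=[kx/1000,ky/1000]
    env.movel(p+[.06],.12,guard=8)
    print(env.movel(p+[.016],.04,guard=6)); S()
    env.close_gripper(80); S()
    env.movel(p+[.12],.1); S()
    env.movel([.5613,.012,.22],.2); env.hold(.2); S()
    f=grab('wrist','w4'); print(proj(f,[.5613,.012,.108]))
E
```

```text
(array([299, 208], dtype=int32), array([338, 246], dtype=int32), ((523.2576293945312, 201.7583770751953), 16.608078002929688))
False
14.86 [0.5234 0.2018 0.0162] [ 0.3887 -0.8877  0.4457] 0.9948515897586653 0.0
15.39 [0.5236 0.2018 0.0164] [-0.3267  0.1209  4.7219] 0.3743344663188877 79.26166668534279
16.58 [0.5229 0.2017 0.1193] [ 0.2133 -0.0623 -0.529 ] 0.38174099248757837 79.24316715449095
18.02 [0.5611 0.0126 0.2197] [ 0.2873 -0.1236  0.1807] 0.3757379375539181 79.25068851560354
[313.6174 243.7616]
```

View pics/w4.png

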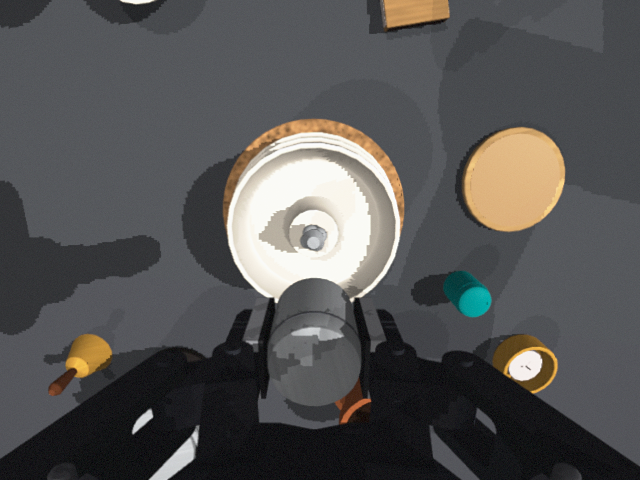

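The knob is upright in the fingers, its top face centred at about (314,358). The stud tip is at about (314,243), and the coaster hasn't been disturbed. I'll compare the knob and stud axes using this same camera.

```bash
python3 - <<'E'
from h import *
np.set_printoptions(precision=4,suppress=True)
f=grab('wrist'); im=f['frame']
print(monitor.sense()['position'])
for uv in((314,358),(267,358),(361,358),(314,311),(314,406)): print(uv,onplane(f,uv,.2557))
print('pred knob top',proj(f,[.5611,.0126,.2557]))
print('stud',onplane(f,(314,243),.108))
a=cv2.resize(im[190:290,264:364],None,fx=4,fy=4,interpolation=2)
b=cv2.resize(im[270:420,239:389],(400,400),interpolation=2)
cv2.imwrite('pics/w5.png',np.hstack([a,b])[:,:,::-1])
hsv=cv2.cvtColor(im,cv2.COLOR_RGB2HSV)
# rim of top dish, z=.078: near (lower) half and left/right extremes
m=cv2.inRange(hsv,(0,0,150),(180,60,255)); m[:120]=0;m[285:]=0;m[:,:215]=0;m[:,415:]=0
for r in(215,230,245,260):
    x=np.where(m[r])[0]; print(r,x.min(),x.max(),onplane(f,(x.min(),r),.078)[:2],onplane(f,(x.max(),r),.078)[:2])
E
```

```text
[0.5612 0.0124 0.2198]
(314, 358) [0.5579 0.0122 0.2557]
(267, 358) [ 0.5579 -0.0032  0.2557]
(361, 358) [0.5579 0.0275 0.2557]
(314, 311) [0.5409 0.0121 0.2557]
(314, 406) [0.577  0.0122 0.2557]
pred knob top [315.3017 366.4502]
stud [0.5608 0.0121 0.108 ]
215 228 399 [ 0.547  -0.0543] [0.5468 0.0777]
230 227 399 [ 0.5589 -0.0558] [0.5587 0.0785]
245 229 397 [ 0.5711 -0.055 ] [0.5709 0.0777]
260 234 392 [ 0.5836 -0.0518] [0.5834 0.0745]
```

View pics/w5.png

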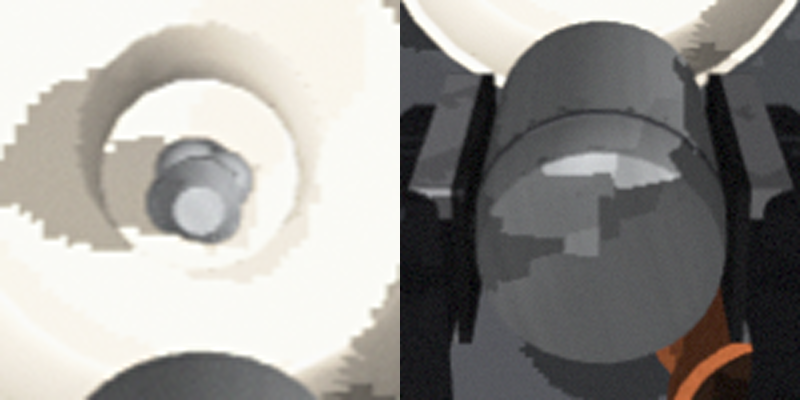

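The stud axis measures (0.5607, 0.0121) in the same wrist camera that located the knob, so calibration bias mostly cancels. I'll descend onto the stud and watch the force.

```bash
python3 - <<'E'
from h import *
np.set_printoptions(precision=4,suppress=True)
def S():
    s=monitor.sense();print(round(s['clock'],2),s['position'],s['contact_force'],s['ft_torque'],round(s['finger_gap'],3));return s
f=grab('wrist')
print('under edge',onplane(f,(314,278),.2117)[0]+.017,'bevel ring',onplane(f,(314,310.5),.2527)[0]+.017)
x,y=.5607,.0121
env.movel([x,y,.125],.12,guard=8); S()
print(env.movel([x,y,.104],.04,guard=5)); s=S()
if s['position'][2]<.106:
  for z in np.arange(.103,.0955,-.001):
    env.movel([x,y,z],.02); s=S()
    if np.linalg.norm(s['contact_force'])>25: break
E
```

```text
under edge 0.5640076971067218 bevel ring 0.5592872796697476
19.12 [0.5611 0.012  0.1258] [ 0.0784  0.5149 -1.0265] [ 0.0471 -0.0055 -0.0211] 0.379
False
19.79 [0.5601 0.0121 0.1036] [-3.8796 -0.9898 -0.7689] [-0.192   0.8364  0.0376] 0.381
20.04 [0.5602 0.0122 0.1029] [-4.4255  0.0035 -0.5197] [-0.1081  0.9366  0.0122] 0.379
20.29 [0.5602 0.0122 0.1022] [-5.2502 -0.393   1.7929] [-0.0029  1.1063  0.009 ] 0.377
20.54 [0.5602 0.0123 0.1017] [-8.3417  1.0122  6.5981] [0.1357 1.4856 0.0165] 0.38
20.79 [0.5601 0.0123 0.1007] [-8.3198  0.8015  6.2628] [0.0392 1.5706 0.0333] 0.378
21.04 [0.56   0.012  0.0996] [-8.5679 -0.5676  7.1828] [-0.2096  1.5954  0.0232] 0.375
21.29 [0.56   0.0121 0.0983] [-7.8707 -1.2442  2.9903] [-0.1237  1.4323  0.048 ] 0.376
21.54 [0.56   0.0122 0.097 ] [-6.6047 -0.8663  0.5589] [-0.1724  1.0657 -0.0243] 0.378
21.79 [0.5605 0.0123 0.0954] [-1.6863  0.6456 -7.3383] [0.0408 0.2654 0.0066] 0.378
```

It has clicked: the force peaked and then fell, and the knob is now being pulled down. I'll keep pressing to the hard stop and build up to about 30 N.

```bash
python3 - <<'E'
from h import *
np.set_printoptions(precision=4,suppress=True)
def S():
    s=monitor.sense();print(round(s['clock'],2),s['position'],s['contact_force'],s['ft_torque'],round(s['finger_gap'],3));return s
x,y=.5602,.0122
z=.0955
while z>.082:
    z-=.0007
    env.movel([x,y,z],.02); s=S()
    if s['contact_force'][2]>28: break
for _ in range(3): env.hold(.5); s=S()
E
```

```text
22.04 [0.5603 0.0122 0.0945] [ 0.582   0.7458 -9.8131] [-0.0338 -0.0973  0.0394] 0.379
22.29 [0.5602 0.0122 0.0939] [-0.1651 -0.9545 -9.4518] [ 0.0015 -0.0729  0.0759] 0.378
22.54 [0.5601 0.0122 0.0934] [-1.3196 -0.0698 -6.7919] [0.0434 0.1819 0.0242] 0.377
22.79 [0.5603 0.0122 0.093 ] [-1.7959  0.6502 -2.5698] [ 0.0545  0.3199 -0.0349] 0.381
23.04 [0.5607 0.0121 0.0924] [0.5072 0.2494 0.2997] [ 0.0367  0.0225 -0.005 ] 0.377
23.29 [0.5607 0.0121 0.0924] [-2.7558  0.8378  5.9914] [ 0.0618  0.3879 -0.0594] 0.376
23.54 [0.5607 0.0121 0.0924] [-5.7393  0.4339 11.7373] [0.1024 0.8829 0.0021] 0.378
23.79 [0.5608 0.0121 0.0923] [-8.2097  0.986  17.5739] [ 0.1356  1.2835 -0.0331] 0.38
24.04 [0.5608 0.0121 0.0923] [-11.6997   0.3775  24.4662] [ 0.2558  1.7147 -0.0214] 0.377
24.29 [0.5608 0.0121 0.0923] [-12.9559   0.7171  29.9266] [ 0.2101  2.1324 -0.0135] 0.38
24.79 [0.5609 0.0121 0.0923] [-12.9734   1.052   29.0251] [ 0.2467  2.136  -0.032 ] 0.373
25.29 [0.5608 0.0121 0.0922] [-13.6982   1.1171  30.264 ] [ 0.214   2.2134 -0.0469] 0.377
25.79 [0.5609 0.0121 0.0922] [-13.1596   1.2369  29.3524] [0.2392 2.1837 0.004 ] 0.375
```

The knob is home at the hard stop (TCP 0.0923, 0.092 expected), with a steady push of about 30 N. I'll relieve some of the sideways load and check the picture.

```bash
python3 - <<'E'
from h import *
np.set_printoptions(precision=4,suppress=True)
def S():
    s=monitor.sense();print(round(s['clock'],2),s['position'],s['contact_force'],round(s['finger_gap'],3));return s
z=.0955
for _ in range(100):
    pass
z=.0955-.0007*10
for x in(.5597,.5592):
    env.movel([x,.0122,z],.02); env.hold(.3); s=S()
f=grab('scene','s6'); im=cv2.imread('pics/s6.png')[140:340,250:500]; cv2.imwrite('pics/s6c.png',cv2.resize(im,None,fx=3,fy=3,interpolation=2))
E
```

```text
26.34 [0.5608 0.0121 0.0923] [-10.449    1.4089  28.9092] 0.375
26.89 [0.5608 0.0121 0.0923] [-7.3812  0.9579 26.8721] 0.377
```

View pics/s6c.png

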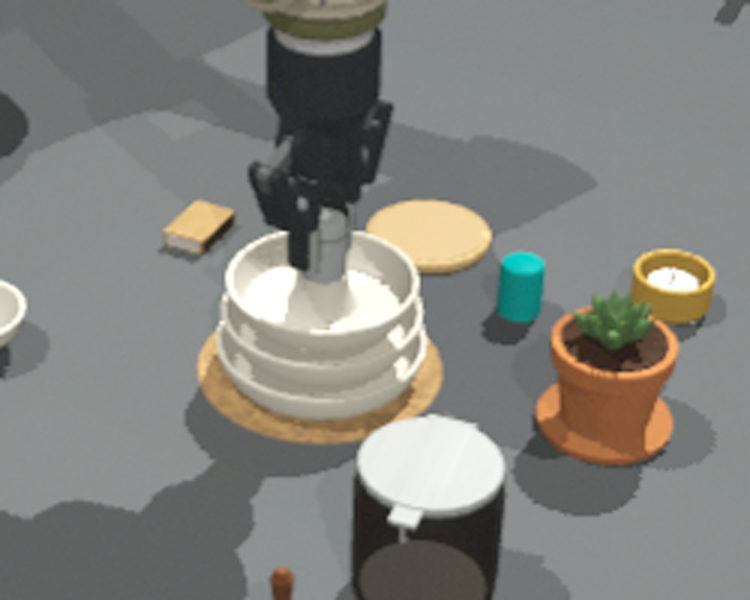

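The dish set is level and inside the mat, and the knob is seated on the boss in the fingers. The coaster and ornaments haven't moved.

```bash
python3 - <<'E'
from h import *
env.movel([.5588,.0122,.0881],.02); env.hold(.5)
s=monitor.sense();print(s['clock'],s['position'],s['contact_force'])
print(job.hand_in())
E
```

```text
27.6917 [0.56081815 0.01206428 0.09224778] [-6.86902595  1.60115987 27.38194235]
the job is handed in; nothing more can be done
None
```

The job is handed in at 27.7 s: the dish set stands wholly on the cork mat, and the stainless knob is clicked fully home on its stud, with the fingers still pressing it down at about 27 N.

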